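# Turn the dispenser's rotary cap to the right hole and tip out the small ball

## Task

The tipping dispenser on the worktop holds two bearing balls, a small one and a large one, under a rotary cap with three holes of different sizes. Turn the cap so that the hole that lets the small ball through but holds the large one back lies over the outlet on the tray side, then tip the dispenser over with its crank so that the small ball rolls into the tray and the large one stays inside. Let go of everything at the end; the dispenser may be left tipped or set upright.

Things in the scene. Friction and masses are not known exactly. Their poses are not given: they have to be found in the camera images.
- dispenser: Fixed grey stand with two cheeks that carry the tipping dark block (80 x 108 mm in plan, top at 215 mm) under a 108 mm aluminium cap. Origin on the worktop under the block's middle, z up; y axis to the tray, x away from the crank. Hinge line: along x, 140 mm above the origin. The only outlet is under the cap, 33 mm from its axis towards the tray, above a small brass pointer.
- selector (a joint): Cap angle, rad, anticlockwise from above positive, range -1.75 to 1.75, stays where left (0.06 N m). At 0 the middle hole (oblong, 22 mm wide radially, 32 mm long) lies over the outlet, at +1.57 the small hole (round, 8 mm), at -1.57 the large hole (round, 35 mm). The middle hole serves within about 0.18 of 0. Starts at 0.7 to 1.5.
- selector_knob (a point): Centre of the cap's grip, on the cap's axis: an upright black bar 44 mm long, 10 mm thick, 30 mm high. This point is half-way up it, 15 mm above the cap's face, 236 mm above the worktop. The bar runs along this point's x axis: from above, the stand's x axis turned anticlockwise by 0.785 rad plus the selector angle.
- drum (a joint): Tipping angle of the block, rad: 0 upright (start, a stop), growing as its top goes over towards the tray, 2.2 at the far stop. Stays where left; needs 6 to 9 N at the crank. Past about 1.8 a ball that fits the hole rolls out.
- crank_grip (a point): Axis point of the crank's round black grip (15 mm thick, spins freely, along the stand's x axis, 37 mm of it towards the block, 23 mm towards the free end). Upright it is at x -105, y -61, z 175 mm in the stand's frame; with the drum angle it swings over the top towards the tray on a 70 mm radius about the hinge line, so a gripper can lead it pointing down all the way.
- ball_small_center (a point): Centre of the small steel ball, 14 mm across, 12 g; starts in the bore on top of the large one, hidden by the cap.
- ball_large_center (a point): Centre of the large steel ball, 30 mm across, 110 g; starts at the bottom of the bore, where it must stay inside.
- chamber (a point): Middle of the bore in the block: 35 mm wide, 62 mm deep, closed below, its mouth (the outlet) covered by the cap. Moves with the block.
- parts_tray: Shallow open metal tray, 118 x 173 x 25 mm, loose, standing ready beside the stand under the mouth of the tipped block, long side (y axis) away from the stand. Origin at the centre of its underside; floor 2 mm thick. Tall open instrument cases stand to the left of the work, beyond about x 0.55, y 0.25 m from the robot: swing round in front of them.
Not all that is in view belongs to the job. Several things have the shape of the parts_tray; the one meant has the colours described above.

How it is judged:
At the end, for the whole second after the job is handed in: The small ball lies on the floor of the tray (inside its walls, its centre less than 20 mm above the tray's underside), moving at less than 0.1 m/s, and the large ball is still in the bore (its centre within 32 mm of the bore's middle) (x of ball_small_center in the frame of parts_tray between -0.058 and 0.058 m and y of ball_small_center in the frame of parts_tray between -0.085 and 0.085 m and z of ball_small_center in the frame of parts_tray between 0.003 and 0.02 m and linear speed of ball_small below 0.1 m/s and distance between ball_large_center and chamber below 0.032 m); the robot touches nothing.
It fails at once if the large ball leaves the dispenser (distance between ball_large_center and chamber above 0.06 m).
It also fails if it takes over 51 s, if anything falls off the work surface, if the arm or the gripper's body presses on something with over 40 N, if the wrist force passes 120 N, or if a joint passes its speed limit or range.

## Robot

A 7-joint arm with a two-finger parallel gripper is mounted at the origin on a cart in front of the work surface, level with it; the furniture and walls round the work are solid. World frame = base frame: x ahead of the robot, y to its left, z up, the work surface at z = 0. Lengths are in m, angles in rad, forces in N, time in s.
With the tool pointing down it reaches from about 0.425 to 0.825 m from the base axis. Payload 3.6 kg.
Tool frame: the origin (TCP) lies at the very end of the fingers, on their centre line; the grasp point (between the pads) lies 19 mm behind it (env.hold_point_z is the distance from the TCP to the grasp point, in m); z points along the fingers, x is the direction in which the jaws open and shut, and the axes are right-handed (so a half turn about z gives the same grasp; the last joint's range is limited). The gripper opens to 93 mm and grips with 3 to 60 N. Pads are 15 mm wide; open, the fingers measure 128 mm over their backs; the gripper's body (75 mm by 188 mm) begins 65 mm behind the grasp point.
Start: joints at [1.117, 0.615, -0.013, 1.423, 0.008, 1.103, -0.04], TCP at [0.269, -0.592, 0.219] pointing down, gripper open.
Joint ranges: [-3.12, 3.12], [-0.3, 2.06], [-1.34, 1.32], [0.26, 2.42], [-1.36, 4.5], [0.01, 1.98], [-2.84, 2.84]. Speed limits (rad/s): [2.79, 2.79, 3.14, 3.14, 3.14, 3.14, 3.14].

## Interface

Orientations are given as a unit quaternion [x, y, z, w].
In Python, from cell import env gives the robot as it stands.
- The arm moves only by the shell command python3 -m jog 'ROWS' [FORCE]. ROWS is text: rows parted by semicolons, each of 5 numbers parted by spaces: the opening, from 0 (shut) to 1 (fully open), then the shift along the tool's x, y, z in m, then the turn about the tool's z in degrees. In form: claw x y z spin; .... A call has 1 to 5 rows; each row is the pose to reach, as a shift and turn from the pose measured when the call began, along the tool's axes at that moment; what a row does not reach only later rows make up. A row lasts 1/8 s, in which the tool goes at most 62.5 mm and 10.7 degrees, less where a joint would pass 70% of its speed; a pose out of reach is approached as far as the arm can. A call with a gripper value outside its range is refused whole. The fingers move at their own pace and stop on an object; FORCE is the grip in N (left out, the last holds). Time passes only in rows, so rows that repeat a pose let the fingers close. It gives the time, the measured TCP pose, the force and the opening at its end, in the units of the state.
- env.state(): the state, without advancing time (a new reading comes with each control period).
- env.capture(name): name is "side" or "top"; returns (picture, depth): 384x512x3 uint8, red, green, blue; 384x512 float32, m along the optical axis (not along the pixel's ray), 0 where there is no reading.
- env.camera_info(name): a dict with "camera_matrix" (3x3 intrinsics, pixels), "extrinsics" (4x4, takes a point from camera to world coordinates). Camera axes: x right, y down, z forward; pixel columns grow to the right and rows downward; lengths in m; the calibration is good to about 2 mm. A picture is of the moment at which its call begins. camera_info takes no time and is no camera call.
- env.job_done(): hands the job in, once; it reports no verdict.
The state is a dict: "clock": time; "joint_positions": joint angles; "qvel": joint speeds; "effort": joint torques, N m; "ee_pos": TCP position; "ee_rot": TCP orientation; "contact_force": force on the tool from outside, world axes, zero at the start; "torque": the same for the moment, N m; "grip_width": finger opening in m.
Only numpy, scipy, OpenCV 4.12 (cv2) and the standard library are available. Lean on these libraries where they do the work, as an engineer would, in place of code of your own. Each camera call takes 0.05 s, during which the arm holds its last target. There are 200 camera calls.

## Working session

There is one attempt and no reset: what is moved stays moved. The work goes in short steps, Python scripts to look and compute and a shell command to move; the robot and the scene stay as the last step left them, time stands still between calls to the robot, and variables do not carry over. Pictures are saved under pics/ and viewed, about 8 in all and at most 12, crops included, and the job is handed in when it is done.

```bash
mkdir -p pics; ls; python3 - <<'E'
from cell import env
import cv2,numpy as np
s=env.state();print({k:np.round(v,3).tolist() for k,v in s.items()})
for n in("top","side"):
    p,d=env.capture(n);cv2.imwrite(f"pics/{n}0.png",p[:,:,::-1]);np.save(f"{n}d.npy",d)
    c=env.camera_info(n);print(n,np.round(c["camera_matrix"],1).tolist(),np.round(c["extrinsics"],3).tolist())
E
```

```text
pics
{'clock': 0.0, 'joint_positions': [1.117, 0.616, -0.013, 1.425, 0.008, 1.103, -0.04], 'qvel': [0.001, 0.002, -0.0, -0.001, 0.0, 0.001, -0.0], 'effort': [-0.0, -45.893, 0.209, -16.574, -0.061, 0.02, 0.0], 'ee_pos': [0.269, -0.591, 0.218], 'ee_rot': [0.841, -0.541, -0.001, -0.001], 'contact_force': [-0.157, 0.163, 0.293], 'torque': [-0.054, -0.032, -0.012], 'grip_width': 0.093}
top [[434.9, 0.0, 256.5], [0.0, 434.9, 190.7], [0.0, 0.0, 1.0]] [[0.023, -0.996, 0.081, 0.586], [-0.999, -0.021, 0.025, -0.048], [-0.023, -0.081, -0.996, 1.321], [0.0, 0.0, 0.0, 1.0]]
side [[482.9, 0.0, 250.2], [0.0, 482.9, 190.0], [0.0, 0.0, 1.0]] [[-0.917, -0.286, 0.279, 0.371], [-0.399, 0.619, -0.677, 0.646], [0.021, -0.732, -0.681, 0.846], [0.0, 0.0, 0.0, 1.0]]
```

View pics/top0.png

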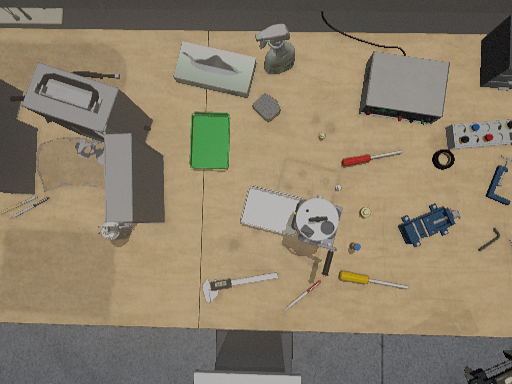

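View pics/side0.png

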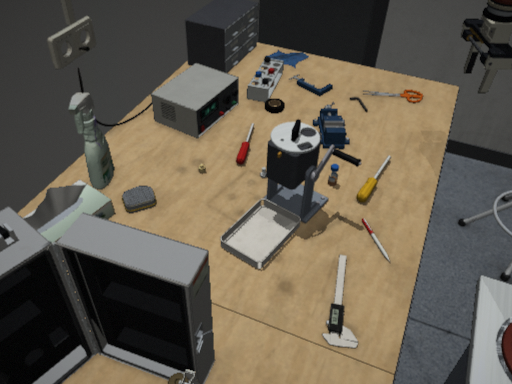

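Top view: dispenser cap at about (317,220), crank grip (328,262), metal tray (270,210) adjoining the stand. Candidates for the tray: the metal one (270,210) and a green one (210,141); the metal one matches the description. Now I'll measure and check a close crop.

```bash
cat > h.py <<'E'
from cell import env
import cv2,numpy as np
def cloud(n,d):
    c=env.camera_info(n);K=c["camera_matrix"];E=np.array(c["extrinsics"])
    v,u=np.indices(d.shape);P=np.stack([(u-K[0][2])/K[0][0]*d,(v-K[1][2])/K[1][1]*d,d],-1)
    return P@E[:3,:3].T+E[:3,3]
def onplane(n,u,v,z):
    c=env.camera_info(n);K=np.array(c["camera_matrix"]);E=np.array(c["extrinsics"])
    r=E[:3,:3]@np.linalg.solve(K,[u,v,1]);return E[:3,3]+r*(z-E[2,3])/r[2]
E
python3 - <<'E'
from h import *
d=np.load("topd.npy");p=cv2.imread("pics/top0.png");W=cloud("top",d)
z=W[...,2];roi=np.zeros(z.shape,bool);roi[170:290,230:370]=1
def rect(m,nm,zp):
    m=cv2.morphologyEx(m.astype(np.uint8),cv2.MORPH_CLOSE,np.ones((3,3)))
    c=max(cv2.findContours(m,0,1)[0],key=cv2.contourArea)[:,0]
    P=np.array([onplane("top",u,v,zp)[:2] for u,v in c],np.float32)
    print(nm,len(c),cv2.minAreaRect(P),cv2.minEnclosingCircle(P))
rect(roi&(abs(z-.221)<.008),"cap",.221)
rect(roi&(z>.229)&(z<.27)&(p.max(2)<90),"knob",.251)
g=roi&(z>.15)&(z<.2);g[:245]=0;rect(g,"grip",.18)
t=roi&(p.min(2)>110)&(z<.04);t[:,300:]=0;rect(t,"tray",.025)
S=cv2.imread("pics/side0.png")
a=cv2.resize(p[175:285,235:355],None,fx=4,fy=4,interpolation=2);b=cv2.resize(S[110:220,255:375],None,fx=3,fy=3,interpolation=2)
b=cv2.copyMakeBorder(b,0,a.shape[0]-b.shape[0],0,0,0)
cv2.imwrite("pics/crop.png",cv2.resize(np.hstack([a,b]),None,fx=.94,fy=.94))
E
```

```text
cap 134 ((0.608562707901001, -0.17260156571865082), (0.11056385189294815, 0.10695566982030869), 76.47017669677734) ((0.6081771850585938, -0.1739480048418045), 0.06186451390385628)
knob 38 ((0.6072260737419128, -0.17362208664417267), (0.00880381092429161, 0.044027216732501984), 5.681750774383545) ((0.6051746606826782, -0.173826202750206), 0.02211860381066799)
grip 89 ((0.5038483738899231, -0.21009321510791779), (0.08107446879148483, 0.047640834003686905), 8.830671310424805) ((0.5032450556755066, -0.20045031607151031), 0.04221871495246887)
tray 410 ((0.5776606202125549, -0.041944995522499084), (0.35250234603881836, 0.20706988871097565), 1.1309213638305664) ((0.5787879228591919, -0.04192260652780533), 0.20353984832763672)
```

View pics/crop.png

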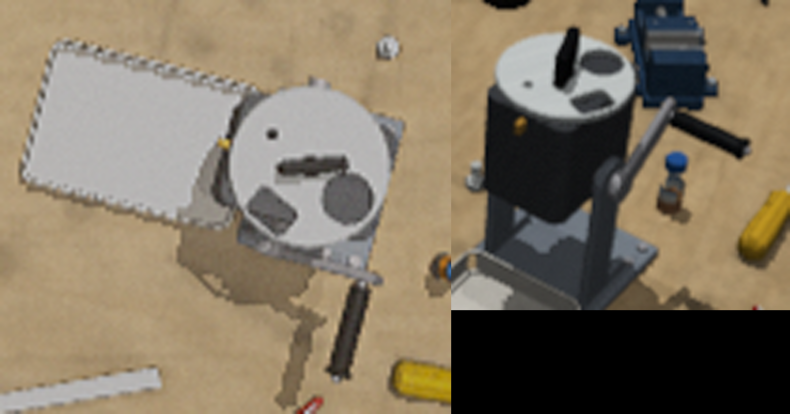

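```bash
cat >> h.py <<'E'
from scipy.spatial.transform import Rotation as R
def go(target,yaw=None):
    s=env.state();M=R.from_quat(s["ee_rot"]).as_matrix();now=np.degrees(np.arctan2(M[1,0],M[0,0]))
    print("t",round(s["clock"],2),"pos",np.round(s["ee_pos"],4),"yaw",round(now,1),"F",np.round(s["contact_force"],1),"w",round(s["grip_width"],4),"shift",np.round(M.T@(np.array(target)-s["ee_pos"]),4),"spin",None if yaw is None else round((now-yaw+180)%360-180,1))
E
python3 - <<'E'
from h import *
f=lambda a,b,z:(235+a/3.76,175+b/3.76,z)
q=lambda a,b,z:onplane("top",*f(a,b,z))
n,e=q(362,285,.182),q(337,376,.182);print("grip",n,e,np.degrees(np.arctan2(*(n-e)[[1,0]])),np.linalg.norm(n-e))
a,b,c=q(62,42,.025),q(25,180,.025),q(255,90,.025)
print("tray",np.degrees(np.arctan2(*(a-b)[[1,0]])),np.linalg.norm(a-b),np.degrees(np.arctan2(*(a-c)[[1,0]]))-90)
pt=q(223,145,.2);cc=np.array([.6078,-.1731]);print("ptr",pt,np.degrees(np.arctan2(*(pt[:2]-cc)[::-1]))-90)
for y in(-14,-16):
    r=np.radians(y);print(cc+np.array([[np.cos(r),-np.sin(r)],[np.sin(r),np.cos(r)]])@[-.105,-.061])
go([.6075,-.1733,.30],5.7)
E
```

```text
grip [ 0.52628967 -0.21712329  0.182     ] [ 0.46394976 -0.20058911  0.182     ] -14.854340535519432 0.06449529612984567
tray -13.614391911123203 0.11342370110985876 -12.824713688633551
ptr [ 0.61995593 -0.11893594  0.2       ] -12.649186090790465
[ 0.49116171 -0.20688624]
[ 0.49005364 -0.20279504]
t 0.1 pos [ 0.2688 -0.591   0.2176] yaw -65.5 F [-0.4  0.   0. ] w 0.0928 shift [-0.2402 -0.4813 -0.0819] spin -71.2
```

```bash
python3 -m jog '1 0 0 -0.05 0; 1 -0.02 -0.05 -0.08 -10; 1 -0.048 -0.1 -0.082 -20; 1 -0.075 -0.15 -0.082 -30; 1 -0.1 -0.2 -0.082 -40' 20; python3 - <<'E'
from h import *
go([.6075,-.1733,.30],5.7)
E
```

```text
clock: 0.72
ee_pos: [0.4102, -0.4156, 0.2997]
ee_rot: [0.976, -0.218, -0.001, -0.001]
contact_force: [0.0, -0.3, 0.9]
grip_width: 0.0926
t 0.72 pos [ 0.4102 -0.4156  0.2997] yaw -25.2 F [ 0.  -0.3  0.9] w 0.0926 shift [ 0.0753 -0.3032 -0.    ] spin -30.9
```

```bash
python3 -m jog '1 0.012 -0.05 0 -8; 1 0.027 -0.11 0 -16; 1 0.042 -0.17 0 -24; 1 0.057 -0.23 0 -31; 1 0.07 -0.28 0 -31' ; python3 - <<'E'
from h import *
go([.6075,-.1733,.30],5.7)
E
```

```text
clock: 1.35
ee_pos: [0.5938, -0.1897, 0.2994]
ee_rot: [0.999, 0.052, -0.001, -0.002]
contact_force: [1.0, -0.8, 0.3]
grip_width: 0.093
t 1.35 pos [ 0.5938 -0.1897  0.2994] yaw 5.9 F [ 1.  -0.8  0.3] w 0.093 shift [ 0.0153 -0.0149 -0.0006] spin 0.2
```

```bash
python3 -m jog '1 0.0153 -0.015 0 0; 1 0.0153 -0.015 0.02 0; 1 0.0153 -0.015 0.045 0; 1 0.0153 -0.015 0.071 0; 1 0.0153 -0.015 0.071 0' ; python3 - <<'E'
from h import *
go([.6075,-.1733,.228],5.7)
for n in("top","side"):
    p,d=env.capture(n);cv2.imwrite(f"pics/{n}1.png",p[:,:,::-1])
S=cv2.imread("pics/side1.png");cv2.imwrite("pics/c1.png",cv2.resize(S[60:220,220:400],None,fx=3,fy=3,interpolation=2))
E
```

```text
clock: 1.98
ee_pos: [0.6054, -0.173, 0.2258]
ee_rot: [0.999, 0.052, -0.004, -0.002]
contact_force: [0.3, -0.0, -0.1]
grip_width: 0.0931
t 1.98 pos [ 0.6054 -0.173   0.2258] yaw 5.9 F [ 0.3 -0.  -0.1] w 0.0931 shift [ 0.002   0.0005 -0.0022] spin 0.2
```

View pics/c1.png

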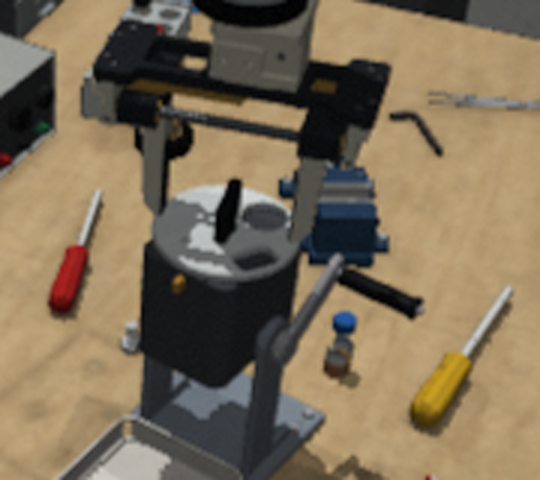

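The crop shows the fingers (150,190) and (305,200) on either side of the knob bar (230,210), clear of the cap. Closing on it.

```bash
python3 -m jog '0.5 0.002 0 -0.002 0; 0.2 0.002 0 -0.002 0; 0 0.002 0 -0.002 0; 0 0.002 0 -0.002 0; 0 0.002 0 -0.002 0' 20;  python3 -m jog '0 0 0 0 0;0 0 0 0 0;0 0 0 0 0'; python3 - <<'E'
from h import *
go([.6075,-.1733,.228],5.7);print(env.state()["torque"])
E
```

```text
clock: 2.7
ee_pos: [0.6094, -0.1729, 0.2308]
ee_rot: [0.999, 0.051, -0.001, -0.002]
contact_force: [-0.0, 0.4, 1.1]
grip_width: 0.0476
clock: 3.08
ee_pos: [0.6094, -0.1729, 0.2308]
ee_rot: [0.999, 0.051, -0.001, -0.002]
contact_force: [-0.3, 0.1, -0.0]
grip_width: 0.0175
t 3.08 pos [ 0.6094 -0.1729  0.2308] yaw 5.9 F [-0.3  0.1 -0. ] w 0.0175 shift [-0.002   0.0003  0.0028] spin 0.2
[-0.04465442 -0.13885533 -0.03592477]
```

```bash
python3 -m jog '0 -0.001 0 0.003 0;0 -0.001 0 0.003 0;0 -0.001 0 0.003 0;0 -0.001 0 0.003 0' ; python3 - <<'E'
from h import *
go([.6075,-.1733,.228],5.7);print(env.state()["torque"])
E
```

```text
clock: 3.58
ee_pos: [0.6069, -0.1734, 0.2287]
ee_rot: [0.999, 0.051, -0.002, -0.001]
contact_force: [-4.8, -0.6, 6.6]
grip_width: 0.0101
t 3.58 pos [ 0.6069 -0.1734  0.2287] yaw 5.9 F [-4.8 -0.6  6.6] w 0.0101 shift [ 0.0006 -0.      0.0007] spin 0.2
[-0.04131426  0.94519659 -0.02636035]
```

```bash
python3 -m jog '0 0 0 0 8;0 0 0 0 16;0 0 0 0 24;0 0 0 0 32;0 0 0 0 40' 25; python3 - <<'E'
from h import *
go([.6075,-.1733,.228],-59)
E
```

```text
clock: 4.2
ee_pos: [0.6075, -0.1735, 0.2288]
ee_rot: [0.955, -0.296, -0.002, -0.001]
contact_force: [0.8, -0.0, 0.2]
grip_width: 0.0099
t 4.2 pos [ 0.6075 -0.1735  0.2288] yaw -34.4 F [ 0.8 -0.   0.2] w 0.0099 shift [-0.0001 -0.0002  0.0008] spin 24.6
```

```bash
python3 -m jog '0 0 0 0 8;0 0 0 0 16;0 0 0 0 24.6;0 0 0 0 24.6;0 0 0 0 24.6'; python3 -m jog '0.3 0 0 0 0;0.6 0 0 0 0;1 0 0 0 0;1 0 0 0 0;1 0 0 0 0'; python3 -m jog '1 0 0 -0.02 0;1 0 0 -0.05 0;1 0 0 -0.08 0;1 0 0 -0.08 0'; python3 - <<'E'
from h import *
go([.4905,-.206,.30],-104)
p,d=env.capture("top");cv2.imwrite("pics/top2.png",p[:,:,::-1]);np.save("topd2.npy",d)
p,d=env.capture("side");cv2.imwrite("pics/side2.png",p[:,:,::-1]);cv2.imwrite("pics/c2.png",cv2.resize(p[90:190,240:370,::-1],None,fx=4,fy=4,interpolation=2))
E
```

```text
clock: 4.82
ee_pos: [0.6078, -0.1738, 0.2288]
ee_rot: [0.871, -0.492, -0.001, -0.0]
contact_force: [0.5, -0.4, 0.3]
grip_width: 0.0098
clock: 5.45
ee_pos: [0.6078, -0.1738, 0.2288]
ee_rot: [0.871, -0.492, -0.001, -0.0]
contact_force: [-0.8, 0.4, -0.8]
grip_width: 0.0553
clock: 5.95
ee_pos: [0.6093, -0.1742, 0.3115]
ee_rot: [0.871, -0.492, 0.002, -0.001]
contact_force: [0.0, 0.2, 0.1]
grip_width: 0.0917
t 5.95 pos [ 0.6093 -0.1742  0.3115] yaw -58.9 F [0.  0.2 0.1] w 0.0917 shift [-0.0342  0.1182  0.0111] spin 45.1
```

View pics/c2.png

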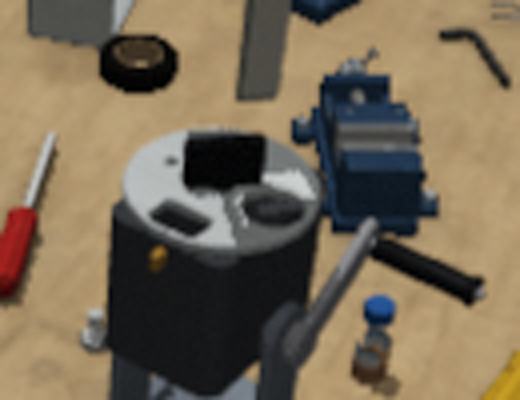

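```bash
python3 - <<'E'
from h import *
S=cv2.imread("pics/side2.png")
h=onplane("side",240+180/4,90+217/4,.221);pt=onplane("side",240+157/4,90+255/4,.2)
d=np.load("topd2.npy");
p,dd=env.capture("side");W=cloud("side",dd);m=np.zeros(dd.shape,bool);m[115:160,268:323]=1
m&=abs(W[...,2]-.221)<.006;c=(W[m][:,:2].min(0)+W[m][:,:2].max(0))/2;print(c)
# dark hole pixels on face plane
roi=S[137:151,275:295];v,u=np.nonzero(roi.max(2)<75);print(len(u));hh=onplane("side",u.mean()+275,v.mean()+137,.221)
for x in(h,hh,pt):
  for cc in(c,[.6078,-.1735]):
    e=x[:2]-cc;print(np.round(x,4),np.hypot(*e).round(4),np.degrees(np.arctan2(e[1],e[0]))-90)
E
```

```text
[ 0.60648913 -0.17091904]
92
[ 0.6167 -0.1377  0.221 ] 0.0347 -17.022806315402036
[ 0.6167 -0.1377  0.221 ] 0.0369 -13.898823926231856
[ 0.6191 -0.133   0.221 ] 0.04 -18.472321905418653
[ 0.6191 -0.133   0.221 ] 0.042 -15.662262607263031
[ 0.6244 -0.1275  0.2   ] 0.0469 -22.469133107845565
[ 0.6244 -0.1275  0.2   ] 0.0489 -19.891902764647938
```

```bash
python3 -m jog '1 -0.01 0.04 0 9;1 -0.02 0.08 0 18;1 -0.034 0.118 0 27;1 -0.034 0.118 0.01 36;1 -0.034 0.118 0.01 45';  python3 - <<'E'
from h import *
go([.4905,-.2065,.156],-104)
E
```

```text
clock: 6.72
ee_pos: [0.4867, -0.2054, 0.2959]
ee_rot: [-0.614, 0.789, 0.004, -0.002]
contact_force: [0.4, 0.7, 0.0]
grip_width: 0.0927
t 6.72 pos [ 0.4867 -0.2054  0.2959] yaw -104.2 F [0.4 0.7 0. ] w 0.0927 shift [ 0.0004 -0.0053  0.1399] spin -0.2
```

```bash
python3 -m jog '1 0 -0.004 0.04 0;1 0 -0.004 0.08 0;1 0 -0.004 0.12 0;1 0 -0.004 0.14 0;1 0 -0.004 0.14 0';  python3 - <<'E'
from h import *
go([.4905,-.2065,.156],-104)
p,d=env.capture("side");cv2.imwrite("pics/side3.png",p[:,:,::-1]);cv2.imwrite("pics/c3.png",cv2.resize(p[70:230,250:430,::-1],None,fx=3,fy=3,interpolation=2))
E
```

```text
clock: 7.35
ee_pos: [0.4873, -0.2049, 0.1533]
ee_rot: [-0.614, 0.789, 0.007, -0.004]
contact_force: [-1.0, -0.2, 1.0]
grip_width: 0.0931
t 7.35 pos [ 0.4873 -0.2049  0.1533] yaw -104.2 F [-1.  -0.2  1. ] w 0.0931 shift [ 0.0007 -0.0035 -0.0027] spin -0.2
```

View pics/c3.png

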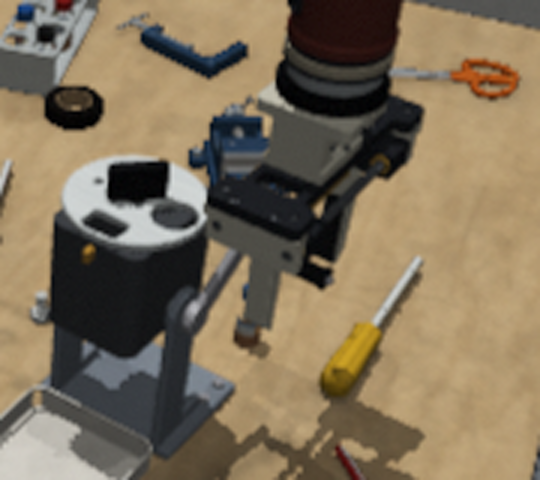

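The fingers straddle the crank grip and the gripper body is clear of the cap (205,210). Closing.

```bash
python3 -m jog '0.6 0 0 -0.002 0;0.3 0 0 -0.002 0;0.1 0 0 -0.002 0;0.1 0 0 -0.002 0;0.1 0 0 -0.002 0' 20; python3 -m jog '0.1 0 0 0 0;0.1 0 0 0 0;0.1 0 0 0 0;0.05 0 0 0 0'; python3 - <<'E'
from h import *
go([.4905,-.2065,.156],-104)
E
```

```text
clock: 8.02
ee_pos: [0.4886, -0.2055, 0.1569]
ee_rot: [-0.614, 0.789, 0.005, -0.003]
contact_force: [-0.1, -0.2, -0.3]
grip_width: 0.0478
clock: 8.52
ee_pos: [0.4883, -0.2065, 0.1569]
ee_rot: [-0.614, 0.789, 0.005, -0.004]
contact_force: [-0.7, -1.8, -0.4]
grip_width: 0.0144
t 8.53 pos [ 0.4883 -0.2065  0.1569] yaw -104.3 F [-0.7 -1.8 -0.4] w 0.0144 shift [-0.0005 -0.0022  0.0009] spin -0.3
```

```bash
cat >> h.py <<'E'
Y=np.array([-np.cos(np.radians(-104)),-np.sin(np.radians(-104)),0]) # stand y
P0=np.array([.4883,-.2065,.1569])
def arc(step=6,n=5):
    s=env.state();d=s["ee_pos"]-P0;y=d@Y-.061;z=d[2]+.035
    ph=np.arctan2(z,y);th=np.radians(150.15)-ph
    go(P0,-104);print("theta",round(th,3),"r",round(np.hypot(y,z),4))
    M=R.from_quat(s["ee_rot"]).as_matrix();X=np.cross(Y,[0,0,1]);dx=d@X
    for k in range(1,n+1):
        t=min(th+np.radians(step*k),2.18);a=np.radians(150.15)-t;dy=.0703*np.cos(a)-y;dz=.0703*np.sin(a)-z
        print(np.round(M.T@(Y*dy+[0,0,dz]-X*dx),4),round(t,2))
E
python3 -c "from h import *;arc()"
```

```text
t 8.53 pos [ 0.4883 -0.2065  0.1569] yaw -104.3 F [-0.7 -1.8 -0.4] w 0.0144 shift [ 0. -0.  0.] spin -0.3
theta 0.0 r 0.0703
[-0.004   0.0001 -0.0062] 0.1
[-0.0086  0.0002 -0.0119] 0.21
[-0.0138  0.0003 -0.0171] 0.31
[-0.0195  0.0003 -0.0217] 0.42
[-0.0257  0.0004 -0.0258] 0.52
```

```bash
python3 -m jog '0.05 -0.004 0 -0.0062 0;0.05 -0.0086 0 -0.0119 0;0.05 -0.0138 0 -0.0171 0;0.05 -0.0195 0 -0.0217 0;0.05 -0.0257 0 -0.0258 0' 30; python3 -c "from h import *;arc()"
```

```text
clock: 9.15
ee_pos: [0.4948, -0.1812, 0.183]
ee_rot: [-0.614, 0.789, 0.005, -0.004]
contact_force: [-0.1, -2.2, -5.7]
grip_width: 0.0138
t 9.15 pos [ 0.4948 -0.1812  0.183 ] yaw -104.3 F [-0.1 -2.2 -5.7] w 0.0138 shift [ 0.0261 -0.0003  0.0261] spin -0.3
theta 0.531 r 0.0704
[-0.0066  0.0002 -0.0032] 0.64
[-0.0135  0.0003 -0.0058] 0.74
[-0.0206  0.0003 -0.0077] 0.85
[-0.0279  0.0004 -0.0088] 0.95
[-0.0352  0.0004 -0.0091] 1.05
```

Tracking well; forces match the expected crank load.

```bash
python3 -m jog '0.05 -0.0066 0 -0.0032 0;0.05 -0.0135 0 -0.0058 0;0.05 -0.0206 0 -0.0077 0;0.05 -0.0279 0 -0.0088 0;0.05 -0.0352 0 -0.0091 0'; python3 -c "from h import *;arc()"
```

```text
clock: 9.78
ee_pos: [0.5035, -0.147, 0.1921]
ee_rot: [-0.614, 0.789, 0.005, -0.004]
contact_force: [1.5, -2.9, -6.0]
grip_width: 0.0137
t 9.78 pos [ 0.5035 -0.147   0.1921] yaw -104.3 F [ 1.5 -2.9 -6. ] w 0.0137 shift [ 0.0615 -0.0004  0.0352] spin -0.3
theta 1.056 r 0.0702
[-0.0073  0.0004  0.0003] 1.16
[-0.0146  0.0004  0.0015] 1.27
[-0.0217  0.0004  0.0035] 1.37
[-0.0286  0.0004  0.0062] 1.48
[-0.0351  0.0004  0.0095] 1.58
```

```bash
python3 -m jog '0.05 -0.0073 0 0.0003 0;0.05 -0.0146 0 0.0015 0;0.05 -0.0217 0 0.0035 0;0.05 -0.0286 0 0.0062 0;0.05 -0.0351 0 0.0095 0'; python3 -c "from h import *;arc(3,5)"
```

```text
clock: 10.4
ee_pos: [0.512, -0.1137, 0.1826]
ee_rot: [-0.613, 0.79, 0.004, -0.004]
contact_force: [0.2, -5.4, -5.8]
grip_width: 0.0139
t 10.4 pos [ 0.512  -0.1137  0.1826] yaw -104.3 F [ 0.2 -5.4 -5.8] w 0.0139 shift [ 0.0958 -0.0003  0.0259] spin -0.3
theta 1.57 r 0.07
[-0.0033  0.0006  0.0017] 1.62
[-0.0063  0.0006  0.0037] 1.67
[-0.0093  0.0006  0.006 ] 1.73
[-0.0121  0.0006  0.0083] 1.78
[-0.0148  0.0005  0.0109] 1.83
```

```bash
python3 -m jog '0.05 -0.0033 0 0.0017 0;0.05 -0.0063 0 0.0037 0;0.05 -0.0093 0 0.006 0;0.05 -0.0121 0 0.0083 0;0.05 -0.0148 0 0.0109 0'; python3 -c "from h import *;arc(3,5)"
```

```text
clock: 11.02
ee_pos: [0.5155, -0.1003, 0.1721]
ee_rot: [-0.613, 0.79, 0.004, -0.005]
contact_force: [-0.6, -4.8, -3.0]
grip_width: 0.0143
t 11.03 pos [ 0.5155 -0.1003  0.1721] yaw -104.4 F [-0.6 -4.8 -3. ] w 0.0143 shift [ 0.1095 -0.0002  0.0155] spin -0.4
theta 1.819 r 0.0698
[-0.0029  0.0007  0.0023] 1.87
[-0.0053  0.0007  0.0051] 1.92
[-0.0076  0.0006  0.0079] 1.98
[-0.0098  0.0006  0.0109] 2.03
[-0.0118  0.0006  0.014 ] 2.08
```

```bash
python3 -m jog '0.05 -0.0029 0 0.0023 0;0.05 -0.0053 0 0.0051 0;0.05 -0.0076 0 0.0079 0;0.05 -0.0098 0 0.0109 0;0.05 -0.0118 0 0.014 0'; python3 -m jog '0.05 0 0 0 0;0.05 0 0 0 0;0.05 0 0 0 0;0.05 0 0 0 0;0.05 0 0 0 0'; python3 - <<'E'
from h import *
arc(3,5)
p,d=env.capture("side");a=cv2.resize(p[90:270,210:390,::-1],None,fx=2.2,fy=2.2,interpolation=2)
p,d=env.capture("top");b=cv2.resize(p[160:270,230:350,::-1],None,fx=3.3,fy=3.6,interpolation=2);cv2.imwrite("pics/c4.png",np.hstack([a,b]))
E
```

```text
clock: 11.65
ee_pos: [0.5181, -0.0901, 0.1587]
ee_rot: [-0.613, 0.79, 0.003, -0.005]
contact_force: [-1.3, -5.7, -1.0]
grip_width: 0.0143
clock: 12.28
ee_pos: [0.5182, -0.0899, 0.1586]
ee_rot: [-0.613, 0.79, 0.003, -0.005]
contact_force: [0.9, -4.3, -7.7]
grip_width: 0.0139
t 12.28 pos [ 0.5182 -0.0899  0.1586] yaw -104.4 F [ 0.9 -4.3 -7.7] w 0.0139 shift [ 0.1203 -0.0002  0.0022] spin -0.4
theta 2.067 r 0.0698
[-0.0023  0.0008  0.0029] 2.12
[-0.004   0.0007  0.0062] 2.17
[-0.0043  0.0007  0.0067] 2.18
[-0.0043  0.0007  0.0067] 2.18
[-0.0043  0.0007  0.0067] 2.18
```

View pics/c4.png

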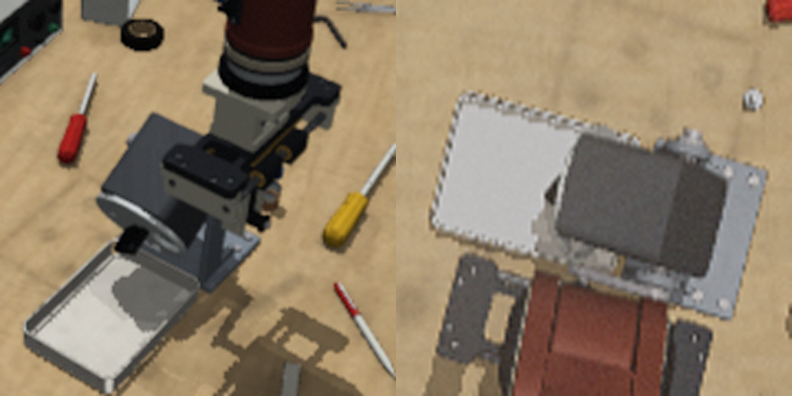

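No ball is visible in the tray yet; the shadow and block hide part of it. Tip a little further, wait and look again.

```bash
python3 -m jog '0.05 -0.0023 0.0005 0.0029 0;0.05 -0.004 0.0005 0.006 0;0.05 -0.004 0.0005 0.006 0;0.05 -0.004 0.0005 0.006 0;0.05 -0.004 0.0005 0.006 0'; python3 -m jog '0.05 0 0 0 0;0.05 0 0 0 0;0.05 0 0 0 0;0.05 0 0 0 0;0.05 0 0 0 0'; python3 - <<'E'
from h import *
arc(-6,5)
p,d=env.capture("side");cv2.imwrite("pics/c5.png",cv2.resize(p[170:275,210:320,::-1],None,fx=5,fy=5,interpolation=2))
E
```

```text
clock: 13.0
ee_pos: [0.5189, -0.0872, 0.1534]
ee_rot: [-0.612, 0.791, 0.002, -0.005]
contact_force: [0.5, -5.7, -3.2]
grip_width: 0.0141
clock: 13.62
ee_pos: [0.5189, -0.0872, 0.1534]
ee_rot: [-0.612, 0.791, 0.002, -0.005]
contact_force: [-1.3, -4.8, -4.5]
grip_width: 0.0142
t 13.62 pos [ 0.5189 -0.0872  0.1534] yaw -104.5 F [-1.3 -4.8 -4.5] w 0.0142 shift [ 0.1232 -0.0002 -0.0028] spin -0.5
theta 2.152 r 0.0697
[ 0.0031  0.0009 -0.0066] 2.05
[ 0.0075  0.0009 -0.0126] 1.94
[ 0.0124  0.0009 -0.018 ] 1.84
[ 0.0179  0.0009 -0.0229] 1.73
[ 0.0239  0.0009 -0.0272] 1.63
```

View pics/c5.png

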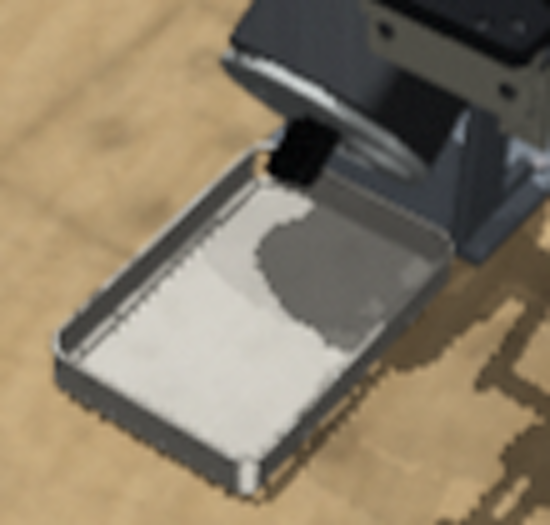

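```bash
python3 - <<'E'
from h import *
p,d=env.capture("side");W=cloud("side",d)
u0=onplane("top",242,213,0.025)
# tray frame: stand yaw -14; centre from corners
ex=np.array([np.cos(np.radians(-13.6)),np.sin(np.radians(-13.6))]);ey=np.array([-ex[1],ex[0]])
f=lambda a,b:onplane("top",235+a/3.76,175+b/3.76,.025)[:2]
c=(f(62,42)+f(25,180))/2-ey*.0865;print("tray",c)
q=W[...,:2]-c;x=q@ex;y=q@ey
m=(abs(x)<.05)&(abs(y)<.078)&(W[...,2]<.03);print(m.sum(),np.percentile(W[m][:,2],[5,50,95]))
med=np.median(W[m][:,2]);mm=m&(W[...,2]>med+.004)
for v,u in zip(*np.nonzero(mm)):print(u,v,np.round([x[v,u],y[v,u],W[v,u,2]],3),p[v,u])
E
```

```text
tray [ 0.6288952  -0.07146917]
2124 [-0.00150034  0.00107743  0.01196936]
275 204 [ 0.023 -0.077  0.024] [85 85 82]
274 205 [ 0.024 -0.075  0.021] [63 62 59]
275 205 [ 0.022 -0.076  0.021] [80 78 74]
276 205 [ 0.018 -0.074  0.025] [87 86 82]
277 205 [ 0.018 -0.078  0.023] [83 82 80]
273 206 [ 0.027 -0.076  0.015] [66 65 62]
274 206 [ 0.024 -0.076  0.017] [78 77 73]
275 206 [ 0.021 -0.074  0.02 ] [74 72 69]
276 206 [ 0.018 -0.074  0.022] [70 69 65]
278 206 [ 0.012 -0.074  0.025] [88 87 82]
279 206 [ 0.012 -0.078  0.023] [83 84 81]
269 207 [ 0.038 -0.075  0.005] [64 63 61]
273 207 [ 0.027 -0.076  0.011] [78 76 72]
274 207 [ 0.023 -0.074  0.016] [77 75 72]
275 207 [ 0.022 -0.076  0.015] [77 76 72]
276 207 [ 0.017 -0.074  0.019] [78 76 73]
277 207 [ 0.017 -0.077  0.017] [76 74 70]
278 207 [ 0.014 -0.077  0.019] [73 72 68]
279 207 [ 0.011 -0.077  0.021] [83 81 76]
280 207 [ 0.007 -0.075  0.024] [90 90 85]
270 208 [ 0.034 -0.073  0.006] [84 83 79]
271 208 [ 0.032 -0.074  0.007] [80 78 74]
272 208 [ 0.028 -0.073  0.009] [78 78 73]
273 208 [ 0.027 -0.076  0.009] [78 76 73]
274 208 [ 0.023 -0
[... 5515 characters left out ...]
.016] [77 76 72]
298 219 [-0.045 -0.076  0.016] [70 70 66]
299 219 [-0.048 -0.076  0.018] [80 80 75]
295 220 [-0.037 -0.076  0.008] [75 74 70]
296 220 [-0.039 -0.078  0.007] [76 74 71]
297 220 [-0.042 -0.077  0.01 ] [74 73 68]
299 220 [-0.047 -0.078  0.012] [82 80 76]
296 221 [-0.04  -0.076  0.006] [75 73 69]
297 221 [-0.043 -0.076  0.007] [77 76 72]
298 221 [-0.045 -0.077  0.009] [79 78 74]
246 231 [0.034 0.023 0.006] [210 207 197]
245 238 [0.023 0.042 0.006] [212 209 201]
259 241 [-0.008  0.03   0.006] [208 205 195]
249 242 [0.008 0.046 0.005] [210 207 199]
268 243 [-0.028  0.021  0.005] [209 206 197]
268 245 [-0.031  0.026  0.006] [208 205 196]
253 255 [-0.022  0.071  0.005] [206 203 194]
```

```bash
python3 -m jog '0.05 0.0031 0.0009 -0.0066 0;0.05 0.0075 0.0009 -0.0126 0;0.05 0.0124 0.0009 -0.018 0;0.05 0.0179 0.0009 -0.0229 0;0.05 0.0239 0.0009 -0.0272 0'; python3 -c "
from h import *
arc(6,5)
p,d=env.capture('side');a=cv2.resize(p[90:270,210:390,::-1],None,fx=2.2,fy=2.2,interpolation=2)
p,d=env.capture('top');b=cv2.resize(p[160:270,230:350,::-1],None,fx=3.3,fy=3.6,interpolation=2);cv2.imwrite('pics/c6.png',np.hstack([a,b]))"
```

```text
clock: 14.35
ee_pos: [0.5135, -0.1079, 0.1791]
ee_rot: [-0.613, 0.79, 0.003, -0.004]
contact_force: [6.0, -1.9, -17.8]
grip_width: 0.0141
t 14.35 pos [ 0.5135 -0.1079  0.1791] yaw -104.4 F [  6.   -1.9 -17.8] w 0.0141 shift [ 0.1017 -0.0002  0.0225] spin -0.4
theta 1.669 r 0.0702
[-0.0058  0.0006  0.0045] 1.77
[-0.0111  0.0006  0.0096] 1.88
[-0.0158  0.0006  0.0153] 1.98
[-0.0199  0.0006  0.0214] 2.09
[-0.0229  0.0005  0.0271] 2.18
```

View pics/c6.png

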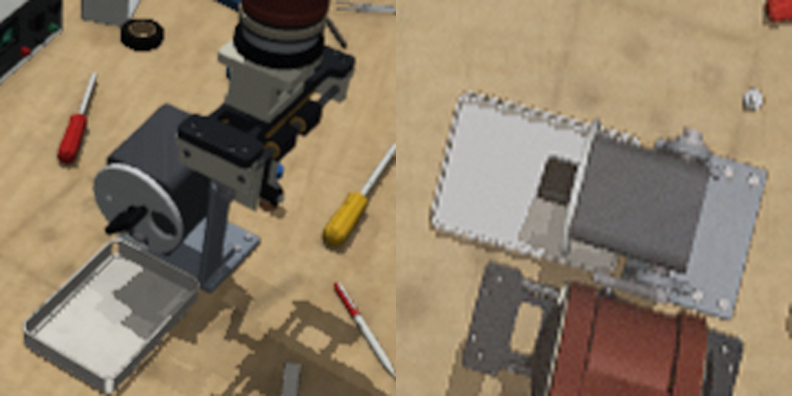

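The cap now faces the side camera; the middle hole at the lower edge, around (135,238), shows something bright in it. Zooming in.

```bash
python3 -c "
from h import *
p,d=env.capture('side');cv2.imwrite('pics/c7.png',cv2.resize(p[158:212,248:302,::-1],None,fx=10,fy=10,interpolation=2))"
```

```text
(no output)
```

View pics/c7.png

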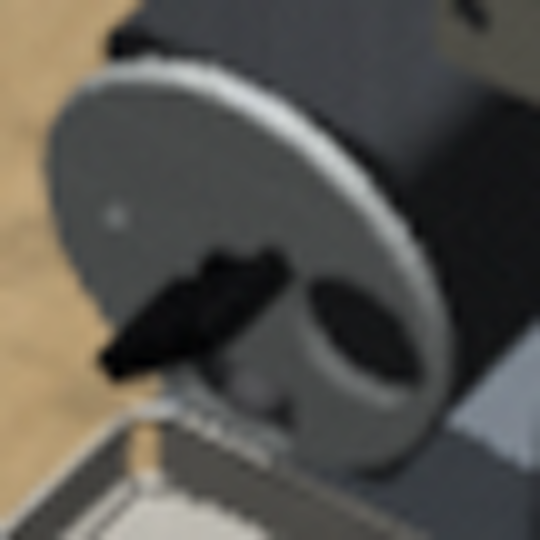

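A round steel surface sits in the middle hole (250,380): either the small ball waiting or the large one held back. Swing back to uncover the tray for the top camera.

```bash
python3 -c "from h import *;arc(-9,5)"
```

```text
t 14.5 pos [ 0.5133 -0.1087  0.1795] yaw -104.4 F [  4.5  -3.5 -12.6] w 0.014 shift [ 0.1008 -0.0003  0.023 ] spin -0.4
theta 1.656 r 0.0701
[ 0.0095  0.0006 -0.0057] 1.5
[ 0.0198  0.0006 -0.0096] 1.34
[ 0.0305  0.0005 -0.0119] 1.18
[ 0.0416  0.0004 -0.0125] 1.03
[ 0.0525  0.0004 -0.0113] 0.87
```

```bash
python3 -m jog '0.05 0.0095 0.0005 -0.0057 0;0.05 0.0198 0.0005 -0.0096 0;0.05 0.0305 0.0005 -0.0119 0;0.05 0.0416 0.0005 -0.0125 0;0.05 0.0525 0.0005 -0.0113 0'; python3 - <<'E'
from h import *
arc(9,5)
ex=np.array([np.cos(np.radians(-13.6)),np.sin(np.radians(-13.6))]);ey=np.array([-ex[1],ex[0]]);c=np.array([.6289,-.0715])
for n in("top","side"):
    p,d=env.capture(n);W=cloud(n,d);q=W[...,:2]-c;x=q@ex;y=q@ey
    m=(abs(x)<.05)&(abs(y)<.078)&(W[...,2]<.03);mm=m&(W[...,2]>np.median(W[m][:,2])+.006)&(y>-.07)
    k,L,st,cen=cv2.connectedComponentsWithStats(mm.astype(np.uint8))
    print(n,m.sum(),[(st[i,4],np.round([x[L==i].mean(),y[L==i].mean(),W[L==i][:,2].max()],3)) for i in range(1,k) if st[i,4]>3])
    cv2.imwrite(f"pics/{n}8.png",p[:,:,::-1])
    v0,v1,u0,u1=(165,255,235,325) if n=="top" else (170,270,205,305)
    o=cv2.resize(p[v0:v1,u0:u1,::-1],(390,390),interpolation=2);A=o if n=="top" else np.hstack([A,o])
cv2.imwrite("pics/c8.png",A)
E
```

```text
clock: 15.12
ee_pos: [0.5028, -0.1502, 0.1917]
ee_rot: [-0.615, 0.788, 0.006, 0.001]
contact_force: [2.6, 10.3, 3.8]
grip_width: 0.014
t 15.12 pos [ 0.5028 -0.1502  0.1917] yaw -104.0 F [ 2.6 10.3  3.8] w 0.014 shift [0.0584 0.0001 0.0343] spin -0.0
theta 1.008 r 0.0699
[-0.011   0.0004  0.0001] 1.17
[-0.0218  0.0004  0.0023] 1.32
[-0.0321  0.0004  0.0062] 1.48
[-0.0417  0.0003  0.0117] 1.64
[-0.0503  0.0003  0.0185] 1.79
top 1049 []
side 2175 []
```

View pics/c8.png

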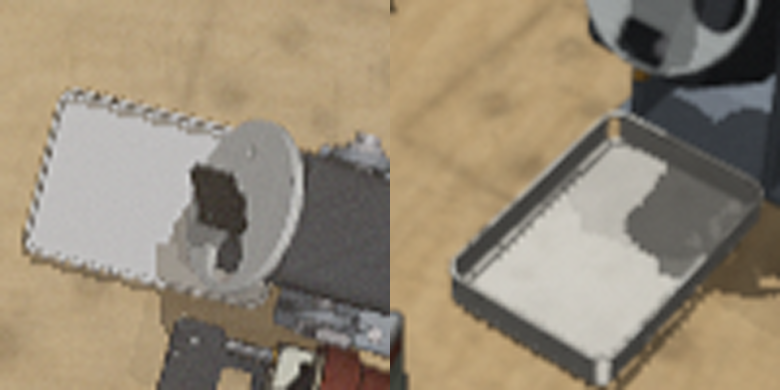

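No ball seen in the open part of the tray so far; one strip along the tray's near wall under the cap is still hidden. Swinging further back to uncover it.

```bash
python3 -c "from h import *;arc(-9,5)"
```

```text
t 15.22 pos [ 0.5022 -0.1525  0.1918] yaw -104.2 F [ 1.2  5.2 -1.2] w 0.0143 shift [ 0.056  -0.      0.0345] spin -0.2
theta 0.975 r 0.0701
[0.0109 0.0004 0.0014] 0.82
[0.0215 0.0003 0.0047] 0.66
[0.0313 0.0002 0.0096] 0.5
[0.0403 0.0002 0.016 ] 0.35
[0.0482 0.0001 0.0237] 0.19
```

```bash
python3 -m jog '0.05 0.0109 0 0.0014 0;0.05 0.0215 0 0.0047 0;0.05 0.0313 0 0.0096 0;0.05 0.0403 0 0.016 0;0.05 0.0403 0 0.016 0'; python3 - <<'E'
from h import *
arc(9,5)
ex=np.array([np.cos(np.radians(-13.6)),np.sin(np.radians(-13.6))]);ey=np.array([-ex[1],ex[0]]);c=np.array([.6289,-.0715])
for n in("top","side"):
    p,d=env.capture(n);cv2.imwrite(f"pics/{n}9.png",p[:,:,::-1]);W=cloud(n,d);q=W[...,:2]-c;x=q@ex;y=q@ey
    m=(abs(x)<.06)&(abs(y)<.088)&(W[...,2]<.03)
    # 10mm cell occupancy map of heights (mm)
    H=np.full((13,18),-1)
    for i in range(13):
        for j in range(18):
            k=m&(abs(x+.06-.01*i)<.005)&(abs(y+.085-.01*j)<.005)
            if k.sum()>1:H[i,j]=np.median(W[k][:,2])*1000
    print(n,"rows x -60..60, cols y -85..85");print(H)
E
```

```text
clock: 15.85
ee_pos: [0.493, -0.1887, 0.1774]
ee_rot: [-0.615, 0.788, 0.006, 0.002]
contact_force: [-2.8, 1.1, 5.9]
grip_width: 0.014
t 15.85 pos [ 0.493  -0.1887  0.1774] yaw -104.1 F [-2.8  1.1  5.9] w 0.014 shift [0.0186 0.0001 0.0203] spin -0.1
theta 0.395 r 0.07
[-0.0091  0.0003 -0.0062] 0.55
[-0.0192  0.0003 -0.0105] 0.71
[-0.0299  0.0004 -0.0133] 0.87
[-0.0409  0.0004 -0.0143] 1.02
[-0.0519  0.0004 -0.0136] 1.18
top rows x -60..60, cols y -85..85
[[ 1 -2 -1  0  0  0  1  0  1 -4  0  2  1  0  0  1  0  1]
 [ 3  0  4  2  4  2  3  1  2  5  4  2  2  0  2  1  2  1]
 [ 0 23 -1  0  3  1  2  1  1  0  0  0  2  1  1  1  3  0]
 [-1 -1 -1 -1  2  3  0  1  0  1  1  1  0  3  0  0  1  0]
 [-1 -1 -1 -1 -1  0  3  0  0  0  1  2  1  2  1  1  1  0]
 [-1 -1 -1 -1 -1 -1  0  1  2  1  0  0  0  1  2  0  0  0]
 [-1 -1 -1 -1 -1 -1  0  1  0  2  0  1  0  0  1  2  2  2]
 [-1 -1 -1 -1 -1 -1  0  1  0  1  0  1  2  0  2  0  1  2]
 [-1 -1 -1 -1 -1 -1  0  1  1  1  2  0  2  0  1  1  1  1]
 [-1 -1 -1 -1 -1  1  0  1  1  0  0  0  0  1  0  3  3  0]
 [-1 -1 -1 -1 -1  1  0  1  0  1  1  0  0  0  0  3  1  0]
 [-1 -1 -1 -1 -
[... 177 characters left out ...]
 7 11  5 10  6]
 [ 8 12 11 10 16 12  6 12 11 18  5  6  8 21 10 18  2  0]
 [-1 10  0  1  1  1  1  1  1  0  1  1  0  1  1  0  0 -1]
 [-1  9  0  0  0  1  1  0  0  0  1  0  0  1  0  0  0 -1]
 [-1  8  0  0  0  0  1  1  0  0  0  0  0  0  0  0  1 -1]
 [-1 11  0  0  0  1  1  1  1  1  0  1  1  1  0  0  1 -1]
 [-1 12  1  1  0  0  1  0  0  0  0  0  1  0  1  1  1 -1]
 [-1 10  1  0  0  0  0  1  1  0  0  0  0  1  1  0  0 -1]
 [-1 10  0  1  0  0  0  1  2  1  1  1  0  1  0  1  1 -1]
 [-1 12  0  0  0  0  1  1  0  1  0  1  0  1  0  0  0 -1]
 [-1 10  0  0  1  1  1  1  0  0  0  2  1  0  0  1  1 -1]
 [25 12  0  0  1  0  1  1  0  0  1  1  0  0  1  1  0 -1]
 [-1  0 13  7 11  9 12  8 11 11 11  8 10 11 10 12 12 20]]
```

The tray is empty, so the small ball is still inside. Check the cap alignment with a brightness profile around r = 33 mm (upright picture side2), and against the start picture.

```bash
cat >> h.py <<'E'
def proj(n,P):
    c=env.camera_info(n);E=np.linalg.inv(np.array(c["extrinsics"]));q=np.asarray(P)@E[:3,:3].T+E[:3,3];q=q@np.array(c["camera_matrix"]).T;return q[...,:2]/q[...,2:]
E
python3 - <<'E'
from h import *
def prof(n,f,cc,r,z=.221,lo=-150,hi=155,st=5):
    g=cv2.cvtColor(cv2.imread(f),cv2.COLOR_BGR2GRAY);a=np.arange(lo,hi,st);t=np.radians(a+76)
    q=proj(n,np.c_[cc[0]+r*np.cos(t),cc[1]+r*np.sin(t),0*t+z]).astype(np.float32)
    v=cv2.remap(g,q[:,0].reshape(1,-1),q[:,1].reshape(1,-1),1)[0]
    print(f,r,*[f"{x}:{y}" for x,y in zip(a,v)])
for r in(.033,.028,.038):prof("side","pics/side2.png",(.6065,-.1712),r)
prof("side","pics/side0.png",(.6065,-.1712),.033)
prof("top","pics/top0.png",(.6085,-.1730),.033)
# cap rim check: edge circle fit in side2
g=cv2.imread("pics/side2.png",0)
for n,f in(("side","pics/side2.png"),("top","pics/top0.png")):
    c=max(cv2.findContours((cv2.inRange(cv2.imread(f),(120,120,120),(255,255,255))[100:300,250:345]),0,1)[0],key=cv2.contourArea)
    print(n,cv2.fitEllipse(c) , cv2.contourArea(c), proj(n,np.array([.6075,-.1725,.221])))
E
```

```text
pics/side2.png 0.033 -150:4 -145:5 -140:6 -135:6 -130:5 -125:5 -120:3 -115:7 -110:40 -105:156 -100:137 -95:132 -90:157 -85:179 -80:184 -75:185 -70:182 -65:184 -60:185 -55:186 -50:186 -45:187 -40:182 -35:152 -30:98 -25:70 -20:53 -15:45 -10:39 -5:37 0:36 5:35 10:35 15:41 20:60 25:143 30:183 35:185 40:172 45:104 50:102 55:133 60:108 65:77 70:49 75:32 80:32 85:39 90:49 95:55 100:55 105:57 110:56 115:65 120:74 125:106 130:146 135:178 140:192 145:199 150:188
pics/side2.png 0.028 -150:6 -145:5 -140:6 -135:8 -130:6 -125:6 -120:6 -115:8 -110:7 -105:8 -100:68 -95:149 -90:173 -85:179 -80:183 -75:184 -70:184 -65:183 -60:184 -55:185 -50:186 -45:185 -40:176 -35:162 -30:135 -25:114 -20:92 -15:86 -10:76 -5:78 0:73 5:78 10:82 15:89 20:114 25:155 30:183 35:181 40:157 45:114 50:99 55:116 60:134 65:76 70:38 75:32 80:40 85:53 90:55 95:53 100:52 105:46 110:49 115:57 120:70 125:83 130:102 135:130 140:149 145:170 150:187
pics/side2.png 0.038 -150:7 -145:8 -140:7 -135:8 -130:9 -125:8 -120:8 -115:48 -110:167 -105:167 -100:132 -95:134 -90:165 -85:182 -80:185 -75:185 -70:184 -65:185 -60:186 -55:186 -50:187 -45:
[... 812 characters left out ...]
1 -125:181 -120:181 -115:181 -110:181 -105:181 -100:180 -95:182 -90:182 -85:182 -80:181 -75:182 -70:180 -65:182 -60:183 -55:181 -50:182 -45:180 -40:183 -35:172 -30:111 -25:72 -20:128 -15:184 -10:183 -5:181 0:182 5:182 10:182 15:181 20:181 25:181 30:181 35:183 40:151 45:94 50:89 55:95 60:96 65:95 70:94 75:96 80:92 85:92 90:85 95:182 100:184 105:181 110:181 115:182 120:185 125:130 130:93 135:94 140:95 145:96 150:97
side ((16.063793182373047, 134.3587188720703), (39.20423889160156, 56.660404205322266), 12.665191650390625) 1368.0 [294.5844793  136.44107233]
top ((23.260387420654297, 95.49063110351562), (51.01123809814453, 81.63529205322266), 176.83255004882812) 2424.0 [316.07215181 218.74400573]
```

```bash
python3 - <<'E'
from h import *
A=onplane("top",294.3,213.6,.2);A0=onplane("top",294.3,213.6,.22);B=onplane("side",279.25,153.75,.2);B0=onplane("side",279.25,153.75,.22)
for z in(.19,.2,.21):
    k=(z-.2)/.02;print("ptr",z,(A+(A0-A)*k)[:2].round(4),(B+(B0-B)*k)[:2].round(4))
g=cv2.cvtColor(cv2.resize(cv2.imread("pics/c7.png"),(54,54),interpolation=cv2.INTER_AREA),cv2.COLOR_BGR2GRAY)
ps=np.radians(-14);ex=np.array([np.cos(ps),np.sin(ps),0]);ey=np.array([-ex[1],ex[0],0]);O=np.array([.607,-.172,.14]);th=1.66
X,Yl=np.meshgrid(np.arange(-.04,.041,.004),np.arange(.016,.057,.004));Z=.081
yw=Yl*np.cos(th)+Z*np.sin(th);zw=Z*np.cos(th)-Yl*np.sin(th)
P=O+X[...,None]*ex+yw[...,None]*ey+zw[...,None]*[0,0,1]
q=(proj("side",P)-[248,158]).astype(np.float32)
print("cols x -40..40 mm step 4; rows r 16..56");print(cv2.remap(g,q[...,0],q[...,1],1))
E
```

```text
ptr 0.19 [ 0.6202 -0.1195] [ 0.6284 -0.1395]
ptr 0.2 [ 0.6199 -0.1189] [ 0.6244 -0.1275]
ptr 0.21 [ 0.6196 -0.1183] [ 0.6205 -0.1156]
cols x -40..40 mm step 4; rows r 16..56
[[ 74  80  81  81  76  74  72  72  72  71  36  13  16  13  12  23  64  73
   73  73  73]
 [ 72  73  72  72  73  72  71  72  73  73  60  21  10  10  13  14  42  73
   73  74  74]
 [ 72  72  71  71  71  71  65  69  76  74  62  37   8   6   9  14  19  60
   73  74  84]
 [ 68  71  73  72  71  71  54  60  78  80  62  37  18   9   6  12  13  34
   71  78 111]
 [ 47  67  72  72  72  72  53  44  69  78  67  37  30  32   8   8  10  16
   67 101 139]
 [ 37  49  65  72  73  71  61  51  57  67  66  54  56  63  40  14   7  10
   42 129 154]
 [ 54  47  54  67  70  71  76  86  80  75  75  84  94  90  69  51  11   6
   16 104 161]
 [ 63  59  59  63  66  68  76  98 102  95  91  97 103 104  92  95  75  21
    7  37 149]
 [ 77  78  76  74  72  74  76  86 109 112 111 114 109 115 120 116 128  83
   22  32 121]
 [ 86  89  85  83  82  83  81  82 107 116 120 119 124 127 127 150 149 139
   95  80 124]
 [ 71  75  79  79  78  75  76  75  79  81  84  92  95  90  92 121 156 162
  146 127 141]]
```

The small ball appears to be resting behind the hole's lip (about 14 mm wide, seen in the hole), and the cap is within a few degrees of 0. I'll tip again, faster, so that the ball arrives with some speed.

```bash
python3 -c "from h import *;arc(14,5)"
```

```text
t 15.95 pos [ 0.493  -0.1888  0.1774] yaw -104.1 F [-2.8  0.6  6.4] w 0.0142 shift [0.0186 0.0001 0.0203] spin -0.1
theta 0.394 r 0.07
[-0.0146  0.0003 -0.0088] 0.64
[-0.0311  0.0004 -0.0135] 0.88
[-0.0482  0.0004 -0.0141] 1.13
[-0.065   0.0004 -0.0105] 1.37
[-0.0804  0.0004 -0.003 ] 1.62
```

```bash
python3 -m jog '0.05 -0.0146 0 -0.0088 0;0.05 -0.0311 0 -0.0135 0;0.05 -0.0482 0 -0.0141 0;0.05 -0.065 0 -0.0105 0;0.05 -0.0804 0 -0.003 0'; python3 -c "from h import *;arc(12,4)"
```

```text
clock: 16.58
ee_pos: [0.5128, -0.111, 0.1812]
ee_rot: [-0.615, 0.788, 0.005, 0.001]
contact_force: [0.7, -8.3, -6.6]
grip_width: 0.0137
t 16.57 pos [ 0.5128 -0.111   0.1812] yaw -104.1 F [ 0.7 -8.3 -6.6] w 0.0137 shift [0.0987 0.0004 0.0235] spin -0.1
theta 1.614 r 0.0702
[-0.0115  0.0007  0.0091] 1.82
[-0.0208  0.0006  0.0205] 2.03
[-0.0258  0.0006  0.0295] 2.18
[-0.0258  0.0006  0.0295] 2.18
```

```bash
python3 -m jog '0.05 -0.0115 0.0005 0.0091 0;0.05 -0.0208 0.0005 0.0205 0;0.05 -0.026 0.0005 0.0297 0;0.05 -0.026 0.0005 0.0297 0;0.05 -0.026 0.0005 0.0297 0'; cat > tray.py <<'E'
from h import *
ex=np.array([np.cos(np.radians(-13.6)),np.sin(np.radians(-13.6))]);ey=np.array([-ex[1],ex[0]]);c=np.array([.6289,-.0715])
for n in("top","side"):
    p,d=env.capture(n);cv2.imwrite(f"pics/{n}_{env.state()['clock']:.1f}.png",p[:,:,::-1])
    W=cloud(n,d);q=W[...,:2]-c;x=q@ex;y=q@ey;g=cv2.imread(f"pics/{n}0.png").astype(int)[...,::-1]
    m=(abs(x)<(.045 if n=="side" else .055))&(y>-.065)&(y<(.078 if n=="side" else .086))&(W[...,2]<.03)
    mm=m&(W[...,2]>.007);k,L,st,_=cv2.connectedComponentsWithStats(mm.astype(np.uint8))
    print(n,m.sum(),[(st[i,4],np.round([x[L==i].mean(),y[L==i].mean(),W[L==i][:,2].max()],3),p[L==i].mean(0).round()) for i in range(1,k) if st[i,4]>3])
E
python3 tray.py;python3 -c "from h import *;arc(-8,5)"
```

```text
clock: 17.2
ee_pos: [0.5193, -0.0859, 0.1513]
ee_rot: [-0.615, 0.788, 0.004, 0.001]
contact_force: [3.1, -5.2, -8.6]
grip_width: 0.0142
top 1255 [(np.int32(19), array([-0.053, -0.009,  0.029]), array([155., 151., 144.]))]
side 1713 [(np.int32(24), array([ 0.003, -0.047,  0.015]), array([76., 76., 77.]))]
t 17.3 pos [ 0.5193 -0.0859  0.1513] yaw -104.1 F [ 1.4 -6.3 -7.4] w 0.0143 shift [ 0.1244  0.0007 -0.0064] spin -0.1
theta 2.187 r 0.07
[ 0.0044  0.0009 -0.0088] 2.05
[ 0.0102  0.001  -0.0166] 1.91
[ 0.0171  0.001  -0.0236] 1.77
[ 0.0249  0.001  -0.0296] 1.63
[ 0.0334  0.001  -0.0344] 1.49
```

A new blob has appeared in the tray: 24 px at tray x +3, y −47 mm, 15 mm high, which fits the small ball. Let it settle, then release where it is (the drum stays where left) and re-check.

```bash
python3 -m jog '0.05 0 0 0 0;0.3 0 0 0 0;0.5 0 0 0 0;0.5 0 0 0 0;0.5 0 0 0 0' ; python3 tray.py; python3 -c "from h import *;go(P0)"
```

```text
clock: 17.92
ee_pos: [0.5195, -0.0852, 0.1515]
ee_rot: [-0.615, 0.788, 0.004, 0.001]
contact_force: [-1.6, 0.3, -0.1]
grip_width: 0.0455
top 1252 [(np.int32(20), array([-0.053, -0.01 ,  0.029]), array([155., 151., 144.]))]
side 1714 [(np.int32(24), array([ 0.003, -0.046,  0.017]), array([77., 76., 77.]))]
t 18.02 pos [ 0.5193 -0.0856  0.1514] yaw -104.1 F [-0.5 -0.4 -0. ] w 0.0464 shift [ 0.1247  0.0007 -0.0063] spin None
```

```bash
python3 -m jog '0.5 0 0 -0.02 0;0.5 0 0 -0.05 0;0.5 0 0 -0.09 0;0.5 0 0 -0.13 0;0.5 0 0 -0.13 0'; python3 -m jog '0.5 0 0.05 0 0;0.5 0 0.1 0 0;0.5 0 0.1 0 0;0.5 0 0.1 0 0'; python3 tray.py; python3 - <<'E'
from h import *
go(P0);p,d=env.capture("side");a=cv2.resize(p[140:270,205:335,::-1],(400,400),interpolation=2)
p,d=env.capture("top");b=cv2.resize(p[165:275,230:340,::-1],(400,400),interpolation=2);cv2.imwrite("pics/c12.png",np.hstack([a,b]))
E
```

```text
clock: 18.65
ee_pos: [0.5217, -0.087, 0.2847]
ee_rot: [-0.615, 0.788, 0.001, 0.004]
contact_force: [-0.5, 0.2, -0.3]
grip_width: 0.0463
clock: 19.15
ee_pos: [0.4251, -0.0627, 0.2842]
ee_rot: [-0.615, 0.788, 0.001, 0.004]
contact_force: [0.5, -0.0, -1.7]
grip_width: 0.0466
top 1251 [(np.int32(19), array([-0.053, -0.009,  0.028]), array([158., 153., 147.]))]
side 1725 [(np.int32(24), array([ 0.003, -0.047,  0.016]), array([75., 74., 76.]))]
t 19.25 pos [ 0.4258 -0.0629  0.2842] yaw -104.1 F [-0.1  0.8  0.8] w 0.0464 shift [ 0.125  -0.0952  0.1267] spin None
```

View pics/c12.png

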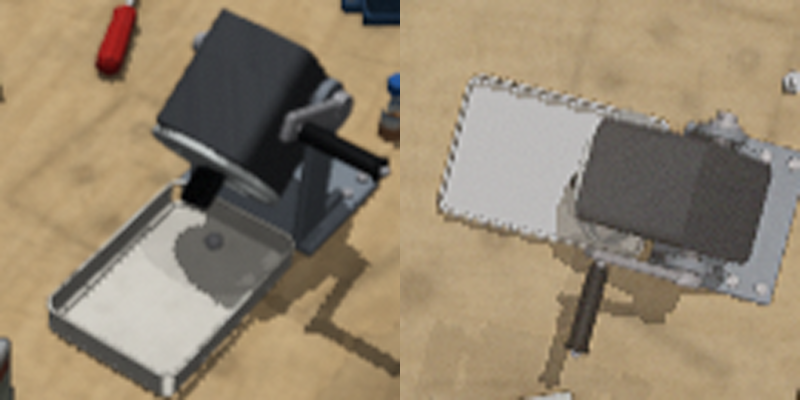

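The ball lies on the tray floor at (213,240) in the left panel, in the block's shadow. The large ball is nowhere in view, the drum is standing still when tipped, and the gripper is clear. Handing in.

```bash
python3 -c "from cell import env;print(env.job_done())"
```

```text
the job is handed in; nothing more can be done
None
```

The small ball is in the tray and the dispenser is left tipped with the gripper clear; I handed the job in at about 19.3 s, and no verdict is reported.

I turned the cap about 65° clockwise to bring the middle hole over the outlet, then tipped the block with its crank. The first, slow tip to 2.15 rad released nothing: the tray was empty and the ball seemed to rest behind the hole's lip. I swung the drum back to about 0.4 rad and tipped it again faster to 2.19 rad, and the small ball came out.

**Small ball:** the side-camera depth put it on the tray floor at about x +3, y −47 mm in the tray frame, top about 16 mm high. It held that position to within about 1 mm over three readings spanning 2 s.

**Not confirmed:**
- **Top camera:** it could not see the ball under the tipped block, and its only reading there was the tray wall.
- **Large ball:** I could not see it inside the bore; I judge it still there because no large ball shows in the tray or in the last close views.
- **Cap angle:** my two estimates differed, about 0 from the gripper turn and −0.02 to −0.10 rad from the side picture. Both are inside the 0.18 rad allowed.

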